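# Test both terminals, then pull the fuse carrier

### The arm

A 7-joint arm with a two-finger parallel gripper is mounted at the origin on a cart in front of the work surface, level with it; the furniture and walls round the work are solid. World frame = base frame: x ahead of the robot, y to its left, z up, the work surface at z = 0. Lengths are in m, angles in rad, forces in N, time in s.
With the tool pointing down it reaches from about 0.4 to 0.875 m from the base axis. Payload 19.3 kg.
Tool frame: the origin (TCP) lies at the very end of the fingers, on their centre line; the grasp point (between the pads) lies 19 mm behind it; z points along the fingers, y is the line along which they close (so a half turn about z gives the same grasp; the last joint's range is limited). The gripper opens to 85 mm and grips with 20 to 120 N. Pads are 22 mm wide; open, the fingers measure 114 mm over their backs; the gripper's body (76 mm by 85 mm) begins 54 mm behind the grasp point. The pads swing forward as they close: fully open they stand 13 mm farther back than shut.
Start: joints at [1.116, 0.521, -0.036, 1.599, 0.021, 1.021, -0.113], TCP at [0.235, -0.579, 0.231] pointing down, gripper open.
Joint ranges: [-2.91, 2.91], [-0.3, 2.13], [-1.5, 1.42], [0.17, 2.43], [-1.26, 4.41], [0.16, 1.93], [-2.52, 2.52]. Speed limits (rad/s): [1.89, 1.89, 2.39, 2.39, 3.01, 3.01, 3.01].

### API

Orientations are given as [roll, pitch, yaw] about the fixed x, y, z axes, in that order (R = Rz(yaw) Ry(pitch) Rx(roll)).
In Python, from workcell import bot gives the robot as it stands.
- The arm moves only by the shell command python3 -m crank 'ROWS' [FORCE]. ROWS is a JSON object of lists of equal length, an entry for each row: "travel": the shift along the world's x, y, z in cm, a list of three; "turn": the turn, a rotation vector about the world's x, y, z in degrees, a list of three; "gripper": the closure, from 0 (fully open) to 1 (shut). A call has exactly 5 rows; each row is the pose to reach, as a shift and turn from the pose commanded when the call began; what a row does not reach only later rows make up. A row lasts 1/10 s, in which the tool goes at most 50 mm and 8.59 degrees, less where a joint would pass 70% of its speed; a pose out of reach is approached as far as the arm can. A call with a gripper value outside its range is refused whole. The fingers move at their own pace and stop on an object; FORCE is the grip in N (left out, the last holds). Time passes only in rows, so rows that repeat a pose let the fingers close, or fill a call up. It gives the time, the measured TCP pose, the force, the opening and the grip force at its end, in the units of the state.
- bot.observe(): the state, without advancing time (a new reading comes with each control period).
- bot.grab_frame(name): name is "side" or "top"; returns a dict with "pixels" (420x560x3 uint8, red, green, blue), "fx", "fy", "cx", "cy" (pixels), "dist" ([k1, k2, p1, p2, k3] as OpenCV has them; the pictures are not rectified), "extrinsics" (4x4, takes a point from world to camera coordinates). Camera axes: x right, y down, z forward; pixel columns grow to the right and rows downward; lengths in m; the calibration is good to about 2 mm. A picture is of the moment at which its call begins. There is no depth.
- bot.job_done(): hands the job in; it is judged then, once.
The state is a dict: "clock": time; "qpos": joint angles; "qd": joint speeds; "joint_efforts": joint torques, N m; "position": TCP position; "tool_rot": TCP orientation; "force": force on the tool from outside, world axes, zero at the start; "moment": the same for the moment, N m; "grip_width": finger opening in m; "finger_force": force on a finger pad.
Only numpy, scipy, OpenCV 4.12 (cv2) and the standard library are available. Lean on these libraries where they do the work, as an engineer would, in place of code of your own. Each camera call takes 0.05 s, during which the arm holds its last target. There are 200 camera calls.

### The job

Take the yellow pen tester from its blue stand, touch its tip on the red test point and then on the black one, and put it back fully in the stand. Then pinch the two orange side catches of the white fuse carrier together, lift the carrier about 10 cm clear of the top of its grey base and keep holding it there, upright and still, with the catches pinched: the program finishes while holding. Leave the tape roll, the relay and the flux jar where they are.

Things in the scene. Friction and masses are not known exactly. Their poses are not given: they have to be found in the camera images.
- fuse_base: Fixed grey fuse base, 166 (x) x 92 (y) mm, origin at the centre of its underside on the bench, z up. Its rim (88 x 66 mm outside) is 50 mm above the bench; a white terminal block 24 mm high at either x end carries a test point 62.5 mm from the centre. Which end is red varies. Turned up to 0.45 rad either way.
- fuse_carrier: Loose white fuse carrier, 70 x 40 x 82 mm tall, 0.12 to 0.25 kg, origin under its centre (10 mm above the bench when home), axes as the base's; 1.5 mm play all round. While a catch is out its tooth hooks under the base's rim. Pinch the two pads across y from above, fingertips 56 mm or more over the bench to clear the rim; lift straight up 50 mm before moving aside.
- catch_left (a joint): Sprung orange catch on the carrier's +y side, slides inward: 0 = out (hooked), 0.0055 m = fully pinched in; free to lift from 0.0045 on. Takes 2 N to start and 4.8 N when fully in; springs back out when let go.
- catch_right (a joint): The same on the carrier's -y side, sliding inward towards +y.
- pad_left (a point): Middle of the outer face of the left (+y) catch pad, an orange upright face 24 mm wide (x) and 34 mm high; 26 mm from the carrier's centre when out (52 mm across both pads), 20.5 mm when in (41 mm across). In the base this point is 72 mm above the bench; the pad reaches from 54 to 88 mm.
- pad_right (a point): The same on the right (-y) catch pad.
- red_top (a point): Centre of the top of the sprung brass stud of the test point with the red collar: a flat disc 14 mm across, facing up, 42 mm above the bench; the collar (24 mm across) ends 8 mm lower. 1 N to start, 5 N at its full 4 mm down. To touch it, press the tester's tip lightly on the disc from above for about half a second.
- black_top (a point): The same on the test point with the black collar.
- red_stud: The brass stud of the red test point; origin on its axis 12 mm below its top.
- black_stud: The brass stud of the black test point; origin on its axis 12 mm below its top.
- tester: Loose yellow pen tester, 141 mm long, 0.06 kg, upright in its stand; origin at its tip, z up. Steel shaft 11 mm thick to 52 mm from the tip, 4 mm at the tip; black collar 24 mm across at 52 to 56 mm; yellow square handle 16 x 16 mm (flats face x and y) at 56 to 136 mm, black cap to 141 mm. Grasp the flats from above, about 105 mm from the tip.
- tester_tip (a point): The metal tip of the tester (its lowest point when upright).
- stand: Fixed blue stand block, 56 x 56 x 60 mm, origin at the centre of its underside on the bench, z up, with one round hole 18 mm across in the middle of its top, 56 mm deep. Home, the tester's collar rests on the top and its tip is 8 mm above the bench on the stand's axis, flats parallel to the block's sides.
- tape_roll: Loose black tape roll lying flat, 63 mm across, 19 mm high, a bystander left of the base; origin under its centre.
- relay: Loose white plug-in relay, 21 x 27 x 34 mm, a bystander right of the base; origin under its centre.
- flux_jar: Loose round jar with a cream lid, 48 mm across, 26 mm high, a bystander by the stand; origin under its centre.
Mind the look-alikes: they are no part of the job. What is meant by the fuse_carrier is not green, and is the smaller of those in its own colour.

How it is judged:
On the way, in this order (a step that is already met when the one before it is completed fails the run):
1. the tester's tip touches the red test point (distance between tester_tip and red_top below 0.01 m and contact force between tester and red_stud above 0.5 N), for 0.15 s.
2. the tester's tip touches the black test point (distance between tester_tip and black_top below 0.01 m and contact force between tester and black_stud above 0.5 N), for 0.15 s.
3. the tester is back in its stand, fully down, upright and let go (horizontal distance between tester and stand below 0.006 m and z of tester in the frame of stand below 0.012 m and angle between tester's own z axis and vertical below 0.1 rad and contact force between the fingers and tester below 0.1 N), for 0.2 s.
4. the fingers pinch both side catches of the fuse carrier in (value of joint each of catch_left, catch_right above 0.0042 m and contact force between the fingers and fuse_carrier above 1 N), for 0.1 s.
At the end, for the whole second after the job is handed in: Carrier held in the fingers, both catches in over 4.2 mm, underside 75 mm or more above the base's rim, off the base, tilt under 0.3 rad, under 0.03 m/s; tester in its stand within 6 mm of the axis and 4 mm of fully down, within 0.1 rad of upright, not touched by the fingers (all of step 3 and all of step 4 and z of fuse_carrier in the frame of fuse_base above 0.125 m and contact force between fuse_carrier and fuse_base below 0.05 N and angle between fuse_carrier's own z axis and vertical below 0.3 rad and linear speed of fuse_carrier below 0.03 m/s); the arm keeps its last pose, push and grip.
It fails at once if the black tape roll is pushed more than 3 cm from its place (distance of tape_roll from where it was at the start of the episode above 0.03 m).
It fails at once if the relay is pushed more than 3 cm from its place (distance of relay from where it was at the start of the episode above 0.03 m).
It fails at once if the flux jar is pushed more than 3 cm from its place (distance of flux_jar from where it was at the start of the episode above 0.03 m).
It also fails if it takes over 61 s, if anything falls off the work surface, if the arm or the gripper's body presses on something with over 40 N, if the wrist force passes 120 N, or if a joint passes its speed limit or range.

## Working session

There is one attempt and no reset: what is moved stays moved. The work goes in short steps, Python scripts to look and compute and a shell command to move; the robot and the scene stay as the last step left them, time stands still between calls to the robot, and variables do not carry over. Pictures are saved under pics/ and viewed, at most 10 in all, crops included, and the job is handed in when it is done.

```bash
mkdir -p pics; cat > h.py <<'E'
import numpy as np,cv2
from workcell import bot
def grab(n):
    f=bot.grab_frame(n);f['K']=np.array([[f['fx'],0,f['cx']],[0,f['fy'],f['cy']],[0,0,1.]]);f['d']=np.array(f['dist'],float);f['T']=np.array(f['extrinsics']);return f
def ray(f,uv):
    p=cv2.undistortPoints(np.array(uv,float).reshape(-1,1,2),f['K'],f['d']).reshape(-1,2)
    R,t=f['T'][:3,:3],f['T'][:3,3]
    return -R.T@t,(np.c_[p,np.ones(len(p))])@R
def plane(f,uv,z):
    c,d=ray(f,uv);return c+d*((z-c[2])/d[:,2])[:,None]
def proj(f,P):
    R,t=f['T'][:3,:3],f['T'][:3,3]
    return cv2.projectPoints(np.array(P,float).reshape(-1,1,3),cv2.Rodrigues(R)[0],t,f['K'],f['d'])[0].reshape(-1,2)
def save(f,n): cv2.imwrite('pics/'+n,f['pixels'][:,:,::-1])
E
python3 - <<'E'
from h import *
for n in('top','side'):
    f=grab(n);save(f,n+'0.png');np.savez(''+n+'0.npz',**{k:f[k] for k in('pixels','K','d','T')});c,d=ray(f,[[280,210]]);print(n,c,d,f['fx'])
print(bot.observe())
E
```

```text
top [ 0.36876128 -0.10020632  0.88973942] [[ 0.17088279 -0.0163635  -0.98520117]] 412.1407217477681
side [0.12627168 0.56045876 0.44473117] [[ 0.47042527 -0.77990878 -0.41313562]] 415.67902187374756
{'clock': 0.1, 'qpos': array([ 1.11582882,  0.52192353, -0.03632291,  1.59994965,  0.02121247,
        1.02112396, -0.11278442]), 'qd': array([-0.00015629, -0.00015949, -0.0007796 , -0.00089995, -0.00080954,
       -0.00106112, -0.00074155]), 'joint_efforts': array([ 6.49196823e-03, -9.28495002e+01,  1.98563106e+00, -3.70536590e+01,
        1.82625692e-02,  5.32843347e-03,  4.47698778e-05]), 'position': array([ 0.2344362 , -0.5790333 ,  0.23080307]), 'tool_rot': array([-3.14057707e+00,  8.52165091e-05,  3.84774723e-01]), 'force': array([-0.03080306,  0.95425474,  0.59746754]), 'moment': array([-0.01946339,  0.03649448, -0.01756738]), 'finger_force': 0.0, 'grip_width': 0.08567922938512074}
```

View pics/top0.png

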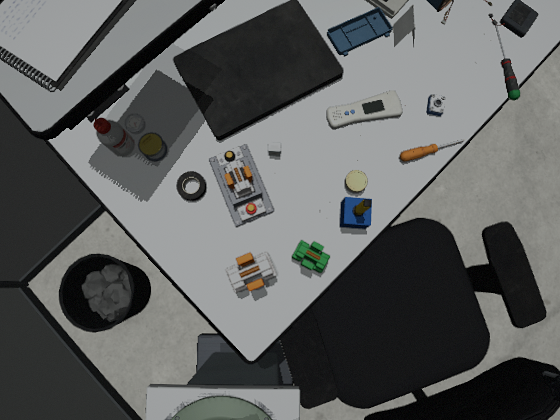

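View pics/side0.png

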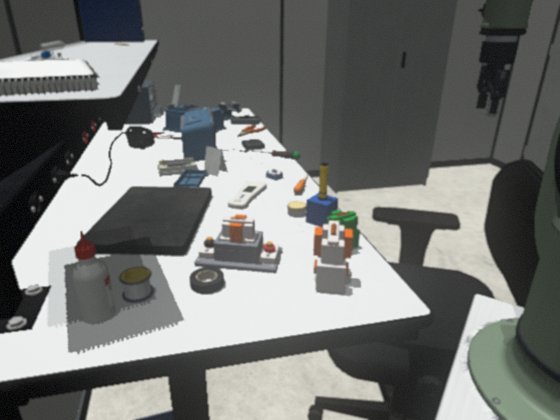

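The top view shows the carrier candidates: white in the grey base at (240,177), a larger white one on the bench at (250,272), and a green one at (311,255). I choose the one in the base, since it is the smaller white one. The stand is at (356,212), the red stud near (250,209) and the black stud near (230,155), with the tape at (191,186), relay at (274,149) and flux jar at (356,181).

```bash
python3 - <<'E'
from h import *
t=dict(np.load('top0.npz'));s=dict(np.load('side0.npz'))
a=cv2.resize(t['pixels'][140:230,195:285],None,fx=5,fy=5,interpolation=cv2.INTER_CUBIC)
b=cv2.resize(t['pixels'][165:240,325:385],None,fx=5,fy=5,interpolation=cv2.INTER_CUBIC)
im=np.zeros((450,760,3),np.uint8);im[:,:450]=a;im[:375,455:755]=b
cv2.imwrite('pics/crop.png',im[:,:,::-1])
for n,uv,z in(('red',(250.5,209.5),.042),('blk',(230,156),.042),('carr',(240,177),.09),('stand',(356,212),.06),('relay',(274,149),.034),('jar',(356,181),.026),('tape',(191,186),.019),('big',(250,272),.08),('green',(311,255),.04)):
    print(n,plane(t,[uv],z)[0].round(4))
def comp(f,lo,hi,box):
    h=cv2.cvtColor(f['pixels'],cv2.COLOR_RGB2HSV);m=cv2.inRange(h,lo,hi)
    x0,y0,x1,y1=box;k=np.zeros_like(m);k[y0:y1,x0:x1]=m[y0:y1,x0:x1]
    N,l,st,c=cv2.connectedComponentsWithStats(k)
    for i in range(1,N):
        if st[i,4]>8: print(st[i],c[i].round(1))
print('top orange/red');comp(t,(0,110,60),(20,255,255),(200,140,280,230))
print('yellow');comp(t,(18,90,60),(32,255,255),(335,190,380,235))
print('blue');comp(t,(95,110,40),(130,255,255),(330,185,385,240))
print('side yellow');comp(s,(18,90,40),(32,255,255),(300,150,345,215))
print('side orange');comp(s,(0,110,60),(20,255,255),(195,205,290,280))
print('side blue');comp(s,(95,110,40),(130,255,255),(295,180,350,240))
E
```

```text
red [ 0.5161 -0.0527  0.042 ]
blk [ 0.6317 -0.0062  0.042 ]
carr [ 0.5734 -0.033   0.09  ]
stand [ 0.5104 -0.2703  0.06  ]
relay [ 0.6513 -0.1002  0.034 ]
jar [ 0.5845 -0.279   0.026 ]
tape [0.5702 0.0788 0.019 ]
big [ 0.3862 -0.0565  0.08  ]
green [ 0.4229 -0.179   0.04  ]
top orange/red
[243 166   9  12  69] [246.8 171.6]
[234 168   8  13  36] [237.4 174.1]
[225 173  10  12  75] [228.7 178.7]
[246 203  11  11  62] [250.8 208.5]
yellow
[356 200   8  11  31] [359.3 205.4]
blue
[343 197  29  29 537] [355.2 212.7]
side yellow
[319 165   9  33 224] [323.  179.7]
side orange
[235 215  11   4  32] [240.1 216.1]
[230 223  12  13  72] [234.4 226.5]
[234 234   3   6  10] [235.  236.7]
[207 237   5   4  14] [208.9 238.3]
[267 242   5   3  11] [269. 243.]
[264 245  10   5  35] [268.3 247.3]
side blue
[308 194  29  12 142] [322.1 200.2]
```

View pics/crop.png

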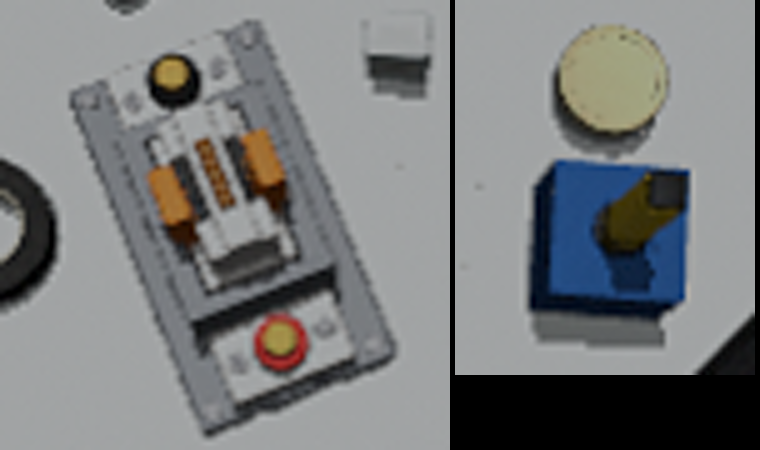

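The crop shows the base with the red stud at (250.6,206.9) and the black at (228.8,154.0). The orange pads on the carrier's sides confirm the choice. The stand top is nearly square to the image, with the tester cap at about (367.5,202.6).

```bash
python3 - <<'E'
from h import *
t=dict(np.load('top0.npz'));s=dict(np.load('side0.npz'))
r,b=plane(t,[(250.6,206.9),(228.8,154.0)],.042)
print('red',r,'blk',b,np.linalg.norm(r-b),'mid',(r+b)/2,'yaw',np.degrees(np.arctan2(*(b-r)[1::-1])))
h=cv2.cvtColor(t['pixels'],cv2.COLOR_RGB2HSV)
roi=h[190:235,335:380];bl=(roi[...,0]>95)&(roi[...,0]<130)&(roi[...,1]>110)
v=roi[...,2][bl];print(np.percentile(v,[5,25,50,75,95]))
m=(bl&(roi[...,2]>105)).astype(np.uint8)
for th in(90,110,130,150):
    m=(bl&(roi[...,2]>th)).astype(np.uint8)
    if m.sum()<50: continue
    hull=cv2.convexHull(cv2.findNonZero(m)).reshape(-1,2)+[335,190]
    P=plane(t,hull,.06)[:,:2].astype(np.float32)
    print(th,m.sum(),cv2.minAreaRect(P*1000))
cap=plane(t,[((668-455+.5)/5-.5+325,(190.5)/5-.5+165)],.149)[0];print('cap',cap)
# side: cap top approx
print('side proj cap',proj(s,[cap]),'tops of studs',proj(s,[r,b]))
# pads tri
pl=plane(t,[(246.8,171.6),(228.7,178.7)],.085);print(pl,pl.mean(0),np.linalg.norm(pl[0]-pl[1]))
im=np.zeros((420,760,3),np.uint8)
im[:,:420]=cv2.resize(s['pixels'][205:275,195:265+0],None,fx=6,fy=6,interpolation=cv2.INTER_CUBIC)
im[:420,430:730]=cv2.resize(s['pixels'][155:239,300:360],None,fx=5,fy=5,interpolation=cv2.INTER_CUBIC)
cv2.imwrite('pics/crops.png',im[:,:,::-1])
E
```

```text
red [ 0.52161496 -0.05281476  0.042     ] blk [ 0.63614193 -0.00350603  0.042     ] 0.12469073035976984 mid [ 0.57887844 -0.0281604   0.042     ] yaw 23.293934174316465
[ 29.   55.5 121.  128.  131. ]
90 438 ((513.0223388671875, -273.26043701171875), (55.97446060180664, 55.38185501098633), 86.32475280761719)
110 404 ((513.2384033203125, -273.5549011230469), (55.15266036987305, 55.17949295043945), 85.57292175292969)
cap [ 0.51304975 -0.27335326  0.149     ]
side proj cap [[323.81370699 163.22457863]] tops of studs [[268.80684193 242.67720607]
 [208.48383458 238.03829102]]
[[ 0.58604868 -0.04593679  0.085     ]
 [ 0.57085623 -0.00995055  0.085     ]] [ 0.57845246 -0.02794367  0.085     ] 0.03906174836098448
```

View pics/crops.png

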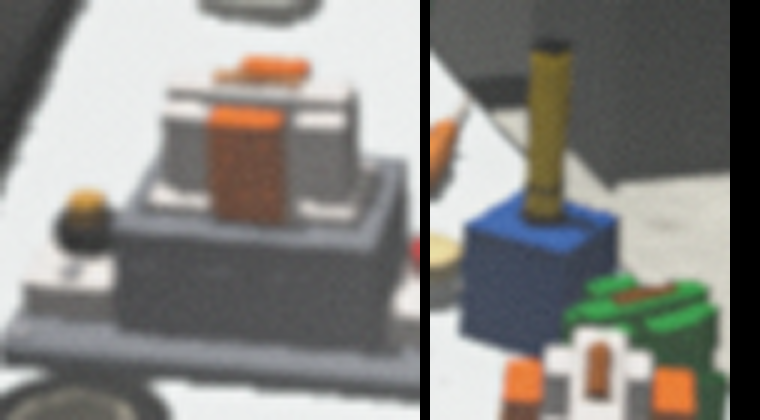

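The side crop agrees with the top fit to about 1 px: the tester stands upright, and the black stud and both pads are where expected. The stand is at (0.513,-0.273) with its sides at about -4°. The base centre is (0.579,-0.028) at 23.3°. Moving above the tester.

```bash
python3 -m crank '{"travel":[[0,0,4],[2,2,7],[5,6,7],[8,9,7],[11,12,7]],"turn":[[0,0,-4],[0,0,-10],[0,0,-16],[0,0,-22],[0,0,-26]],"gripper":[0,0,0,0,0]}' 20
python3 -m crank '{"travel":[[4,4.5,0],[8,9,0],[12,13.5,0],[15,17,0],[16.9,18.6,0]],"turn":[[0,0,0],[0,0,0],[0,0,0],[0,0,0],[0,0,0]],"gripper":[0,0,0,0,0]}'
python3 -m crank '{"travel":[[0,0,0],[0,0,0],[0,0,0],[0,0,0],[0,0,0]],"turn":[[0,0,0],[0,0,0],[0,0,0],[0,0,0],[0,0,0]],"gripper":[0,0,0,0,0]}'
```

```text
clock: 0.6
position: [0.3454, -0.4578, 0.3014]
tool_rot: [-3.142, -0.0, -0.073]
force: [0.4, -0.9, -0.5]
grip_width: 0.0854
finger_force: 0.0
clock: 1.1
position: [0.5134, -0.2724, 0.3013]
tool_rot: [-3.142, 0.0, -0.069]
force: [1.3, -1.0, 0.1]
grip_width: 0.0853
finger_force: 0.0
clock: 1.6
position: [0.512, -0.2752, 0.3014]
tool_rot: [3.141, 0.0, -0.071]
force: [0.2, 0.4, 0.8]
grip_width: 0.0854
finger_force: 0.0
```

```bash
python3 -m crank '{"travel":[[0,0,-4],[0,0,-8],[0,0,-12],[0,0,-16],[0,0,-19]],"turn":[[0,0,0],[0,0,0],[0,0,0],[0,0,0],[0,0,0]],"gripper":[0,0,0,0,0]}'
python3 -m crank '{"travel":[[0,0,-1],[0,0,-1.7],[0,0,-1.7],[0,0,-1.7],[0,0,-1.7]],"turn":[[0,0,0],[0,0,0],[0,0,0],[0,0,0],[0,0,0]],"gripper":[0,0,0,0,0]}'
python3 - <<'E'
from h import *
for i in range(2):
    f=grab('top');o=bot.observe();print(o['position'],o['tool_rot'])
im=np.zeros((400,760,3),np.uint8);im[:,:400]=cv2.resize(f['pixels'][170:250,320:400],None,fx=5,fy=5,interpolation=cv2.INTER_CUBIC)
s=grab('side');im[:,405:755]=cv2.resize(s['pixels'][130:210,290:360],None,fx=5,fy=5,interpolation=cv2.INTER_CUBIC)
cv2.imwrite('pics/g1.png',im[:,:,::-1]);print(bot.observe()['position'])
E
```

```text
clock: 2.1
position: [0.5116, -0.2745, 0.1092]
tool_rot: [-3.141, 0.001, -0.07]
force: [0.4, 0.2, -0.2]
grip_width: 0.0853
finger_force: 0.0
clock: 2.6
position: [0.5132, -0.2746, 0.0956]
tool_rot: [3.141, -0.002, -0.069]
force: [0.8, -0.4, -0.3]
grip_width: 0.0856
finger_force: 0.0
[ 0.51307781 -0.27456326  0.09539578] [ 3.14102511e+00 -1.55446110e-03 -6.91294934e-02]
[ 0.51298384 -0.27447417  0.095185  ] [ 3.14114488e+00 -1.25288469e-03 -6.90519926e-02]
[ 0.51288622 -0.27441538  0.09496845]
```

View pics/g1.png

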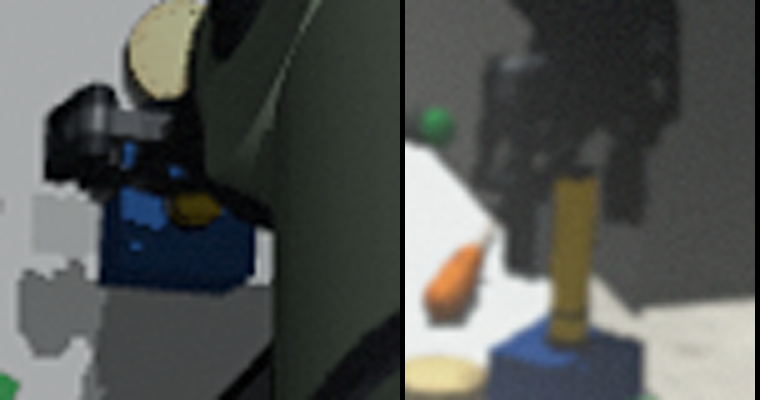

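The side view shows the tester (574) midway between the fingers (525 and 625). Closing the gripper and lifting.

```bash
python3 -m crank '{"travel":[[0,0,0],[0,0,0],[0,0,0],[0,0,0],[0,0,0]],"turn":[[0,0,0],[0,0,0],[0,0,0],[0,0,0],[0,0,0]],"gripper":[1,1,1,1,1]}' 40
python3 -m crank '{"travel":[[0,0,0],[0,0,0],[0,0,0],[0,0,0],[0,0,0]],"turn":[[0,0,0],[0,0,0],[0,0,0],[0,0,0],[0,0,0]],"gripper":[1,1,1,1,1]}'
python3 -m crank '{"travel":[[0,0,2],[0,0,4],[0,0,6],[0,0,8],[0,0,10]],"turn":[[0,0,0],[0,0,0],[0,0,0],[0,0,0],[0,0,0]],"gripper":[1,1,1,1,1]}'
python3 -m crank '{"travel":[[0,0,0],[0,0,0],[0,0,0],[0,0,0],[0,0,0]],"turn":[[0,0,0],[0,0,0],[0,0,0],[0,0,0],[0,0,0]],"gripper":[1,1,1,1,1]}'
```

```text
clock: 3.25
position: [0.5126, -0.2743, 0.0943]
tool_rot: [-3.142, 0.0, -0.069]
force: [-0.3, 1.7, 2.6]
grip_width: 0.0155
finger_force: 41.0
clock: 3.75
position: [0.5126, -0.2742, 0.0943]
tool_rot: [-3.142, -0.0, -0.069]
force: [-1.1, 1.8, 1.8]
grip_width: 0.0156
finger_force: 40.9
clock: 4.25
position: [0.5124, -0.2743, 0.195]
tool_rot: [3.142, 0.0, -0.069]
force: [-0.3, 0.7, -1.1]
grip_width: 0.0156
finger_force: 40.6
clock: 4.75
position: [0.5124, -0.2742, 0.1937]
tool_rot: [-3.141, 0.001, -0.069]
force: [1.1, 0.5, -0.9]
grip_width: 0.0153
finger_force: 40.6
```

```bash
python3 -m crank '{"travel":[[0.2,4,0],[0.4,8.5,0],[0.6,13,0],[0.8,17.5,0],[0.9,20.5,0]],"turn":[[0,0,0],[0,0,0],[0,0,0],[0,0,0],[0,0,0]],"gripper":[1,1,1,1,1]}'
python3 -m crank '{"travel":[[0,1,0],[0,1.5,0],[0,1.5,-1.5],[0,1.5,-3],[0,1.5,-4.5]],"turn":[[0,0,0],[0,0,0],[0,0,0],[0,0,0],[0,0,0]],"gripper":[1,1,1,1,1]}'
python3 -m crank '{"travel":[[0,0,0],[0,0,0],[0,0,0],[0,0,0],[0,0,0]],"turn":[[0,0,0],[0,0,0],[0,0,0],[0,0,0],[0,0,0]],"gripper":[1,1,1,1,1]}'
python3 - <<'E'
from h import *
s=grab('side');t=grab('top')
im=np.zeros((480,790,3),np.uint8);im[:,:400]=cv2.resize(s['pixels'][180:260,235:235+66],(400,480),interpolation=cv2.INTER_CUBIC)
im[:,405:785]=cv2.resize(t['pixels'][150:230,215:278],(380,480),interpolation=cv2.INTER_CUBIC)
cv2.imwrite('pics/r1.png',im[:,:,::-1]);o=bot.observe();print(o['position'],o['tool_rot'])
p=np.array([.5216,-.0528,.042+.021]);q=proj(s,[p,p-[0,0,.021]]);print(q,(q-[235,180])*6.05)
E
```

```text
clock: 5.25
position: [0.5214, -0.066, 0.1942]
tool_rot: [-3.141, 0.0, -0.067]
force: [0.3, -0.7, -0.6]
grip_width: 0.0154
finger_force: 40.6
clock: 5.75
position: [0.5215, -0.0558, 0.1487]
tool_rot: [3.141, -0.0, -0.071]
force: [0.7, 0.9, -0.9]
grip_width: 0.0151
finger_force: 40.6
clock: 6.25
position: [0.5218, -0.0544, 0.1498]
tool_rot: [-3.142, -0.001, -0.069]
force: [-0.3, 0.4, 0.3]
grip_width: 0.0161
finger_force: 40.6
[ 0.52169892 -0.05431517  0.14958689] [-3.14157621e+00 -4.66398012e-04 -6.90554997e-02]
[[268.77892454 233.35169073]
 [268.80914697 242.68217455]] [[204.36249346 322.77772893]
 [204.54533919 379.22715604]]
```

View pics/r1.png

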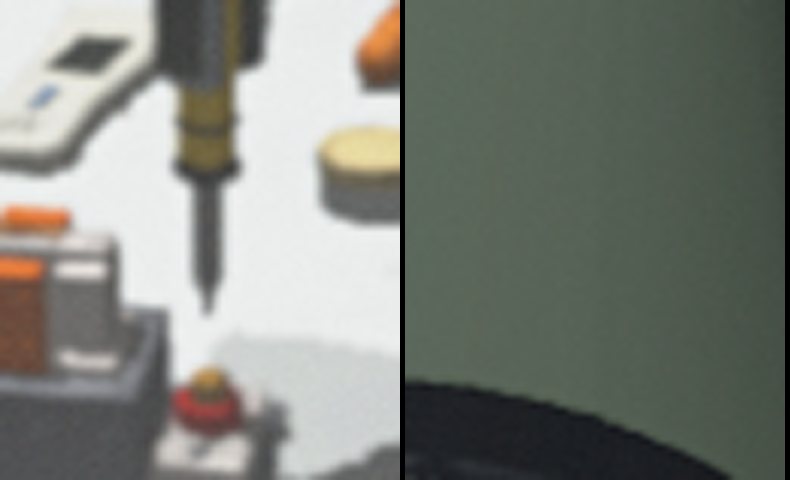

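The tip (207,313) is vertical and in line over the red stud (209,375). Pressing gently.

```bash
python3 -m crank '{"travel":[[0,0,-0.7],[0,0,-1.4],[0,0,-1.9],[0,0,-2.2],[0,0,-2.2]],"turn":[[0,0,0],[0,0,0],[0,0,0],[0,0,0],[0,0,0]],"gripper":[1,1,1,1,1]}'
python3 -m crank '{"travel":[[0,0,0],[0,0,0],[0,0,0],[0,0,0],[0,0,0]],"turn":[[0,0,0],[0,0,0],[0,0,0],[0,0,0],[0,0,0]],"gripper":[1,1,1,1,1]}'
```

```text
clock: 6.85
position: [0.5214, -0.0543, 0.1268]
tool_rot: [3.142, 0.001, -0.069]
force: [-0.7, -0.2, 1.4]
grip_width: 0.0155
finger_force: 40.8
clock: 7.35
position: [0.5216, -0.0543, 0.1274]
tool_rot: [-3.142, -0.0, -0.069]
force: [-0.5, -0.4, 0.9]
grip_width: 0.0153
finger_force: 40.9
```

```bash
python3 -m crank '{"travel":[[0,0,-0.1],[0,0,-0.2],[0,0,-0.2],[0,0,-0.2],[0,0,-0.2]],"turn":[[0,0,0],[0,0,0],[0,0,0],[0,0,0],[0,0,0]],"gripper":[1,1,1,1,1]}'
python3 -m crank '{"travel":[[0,0,0],[0,0,0],[0,0,0],[0,0,0],[0,0,0]],"turn":[[0,0,0],[0,0,0],[0,0,0],[0,0,0],[0,0,0]],"gripper":[1,1,1,1,1]}'
```

```text
clock: 7.85
position: [0.5216, -0.0543, 0.1253]
tool_rot: [-3.142, -0.0, -0.069]
force: [-1.3, -0.5, 3.0]
grip_width: 0.0157
finger_force: 40.9
clock: 8.35
position: [0.5216, -0.0543, 0.1253]
tool_rot: [-3.142, 0.0, -0.069]
force: [-1.1, 0.5, 3.1]
grip_width: 0.0157
finger_force: 40.9
```

About 3.5 N of contact on red. Going up and over the carrier to black.

```bash
python3 -m crank '{"travel":[[0,0,2],[0,0,4],[0,0,6],[0,0,8],[0,0,9]],"turn":[[0,0,0],[0,0,0],[0,0,0],[0,0,0],[0,0,0]],"gripper":[1,1,1,1,1]}'
python3 -m crank '{"travel":[[2.5,1.1,0],[5.5,2.4,0],[8.5,3.7,0],[10.5,4.5,0],[11.4,4.9,0]],"turn":[[0,0,0],[0,0,0],[0,0,0],[0,0,0],[0,0,0]],"gripper":[1,1,1,1,1]}'
python3 -m crank '{"travel":[[0,0,0],[0,0,-2],[0,0,-4],[0,0,-6],[0,0,-6.5]],"turn":[[0,0,0],[0,0,0],[0,0,0],[0,0,0],[0,0,0]],"gripper":[1,1,1,1,1]}'
python3 -m crank '{"travel":[[0,0,0],[0,0,0],[0,0,0],[0,0,0],[0,0,0]],"turn":[[0,0,0],[0,0,0],[0,0,0],[0,0,0],[0,0,0]],"gripper":[1,1,1,1,1]}'
python3 - <<'E'
from h import *
s=grab('side')
im=cv2.resize(s['pixels'][180:260,175:241],(400,480),interpolation=cv2.INTER_CUBIC)
cv2.imwrite('pics/b1.png',im[:,:,::-1]);o=bot.observe();print(o['position'],o['tool_rot'])
E
```

```text
clock: 8.85
position: [0.522, -0.0543, 0.2166]
tool_rot: [-3.142, -0.002, -0.069]
force: [0.3, -0.4, -1.5]
grip_width: 0.0154
finger_force: 40.8
clock: 9.35
position: [0.6366, -0.0042, 0.2142]
tool_rot: [-3.141, 0.001, -0.068]
force: [-0.4, 0.9, -1.0]
grip_width: 0.0152
finger_force: 40.8
clock: 9.85
position: [0.6336, -0.0061, 0.1484]
tool_rot: [3.141, 0.003, -0.07]
force: [0.4, 0.2, -1.1]
grip_width: 0.0156
finger_force: 40.7
clock: 10.35
position: [0.6357, -0.0053, 0.1507]
tool_rot: [-3.142, -0.001, -0.069]
force: [1.3, 0.0, -0.1]
grip_width: 0.0157
finger_force: 40.7
[ 0.63567212 -0.00530232  0.15061284] [-3.14154305e+00 -3.84052562e-04 -6.90657312e-02]
```

View pics/b1.png

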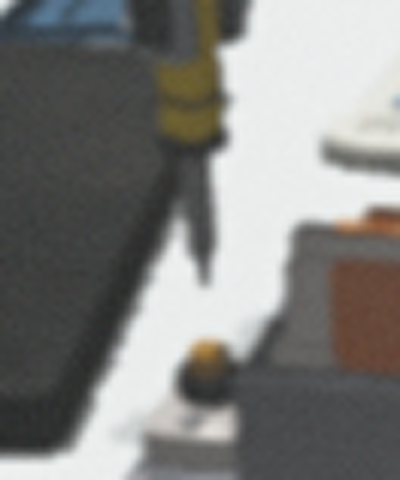

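The tip (205,283) is over the black stud (207,348). Pressing.

```bash
python3 -m crank '{"travel":[[0,0,-0.8],[0,0,-1.6],[0,0,-2.2],[0,0,-2.5],[0,0,-2.5]],"turn":[[0,0,0],[0,0,0],[0,0,0],[0,0,0],[0,0,0]],"gripper":[1,1,1,1,1]}'
python3 -m crank '{"travel":[[0,0,0],[0,0,0],[0,0,0],[0,0,0],[0,0,0]],"turn":[[0,0,0],[0,0,0],[0,0,0],[0,0,0],[0,0,0]],"gripper":[1,1,1,1,1]}'
```

```text
clock: 10.9
position: [0.6354, -0.0053, 0.1248]
tool_rot: [3.142, 0.001, -0.069]
force: [-0.5, -0.8, 4.2]
grip_width: 0.0157
finger_force: 41.2
clock: 11.4
position: [0.6355, -0.0053, 0.1254]
tool_rot: [3.142, 0.0, -0.069]
force: [-1.1, -0.1, 2.9]
grip_width: 0.0153
finger_force: 41.2
```

Contact on black. Returning to the stand.

```bash
python3 -m crank '{"travel":[[0,0,2],[0,0,4],[0,0,6],[0,0,7.5],[0,0,8.2]],"turn":[[0,0,0],[0,0,0],[0,0,0],[0,0,0],[0,0,0]],"gripper":[1,1,1,1,1]}'
python3 -m crank '{"travel":[[-1,-2.5,0],[-3,-6.5,0],[-5,-10.5,0],[-7,-14.5,0],[-9,-18.5,0]],"turn":[[0,0,0],[0,0,0],[0,0,0],[0,0,0],[0,0,0]],"gripper":[1,1,1,1,1]}'
python3 -m crank '{"travel":[[-1.5,-4,0],[-2.8,-7.2,0],[-3.3,-8.4,0],[-3.3,-8.4,0],[-3.3,-8.4,0]],"turn":[[0,0,0],[0,0,0],[0,0,0],[0,0,0],[0,0,0]],"gripper":[1,1,1,1,1]}'
python3 -m crank '{"travel":[[0,0,0],[0,0,0],[0,0,-1],[0,0,-2],[0,0,-2.5]],"turn":[[0,0,0],[0,0,0],[0,0,0],[0,0,0],[0,0,0]],"gripper":[1,1,1,1,1]}'
python3 -m crank '{"travel":[[0,0,0],[0,0,0],[0,0,0],[0,0,0],[0,0,0]],"turn":[[0,0,0],[0,0,0],[0,0,0],[0,0,0],[0,0,0]],"gripper":[1,1,1,1,1]}'
python3 - <<'E'
from h import *
s=grab('side')
im=cv2.resize(s['pixels'][155:235,290:356],(400,480),interpolation=cv2.INTER_CUBIC)
cv2.imwrite('pics/s1.png',im[:,:,::-1]);o=bot.observe();print(o['position'],o['tool_rot'])
print((proj(s,[[.513,-.2733,.094],[.513,-.2733,.067],[.513,-.2733,.06]])-[290,155])*6.05)
E
```

```text
clock: 11.9
position: [0.6361, -0.0053, 0.2086]
tool_rot: [-3.141, -0.002, -0.069]
force: [-0.7, -1.0, -1.4]
grip_width: 0.0156
finger_force: 40.7
clock: 12.4
position: [0.5444, -0.1917, 0.2068]
tool_rot: [-3.142, 0.0, -0.069]
force: [1.2, 0.1, -0.8]
grip_width: 0.0152
finger_force: 40.7
clock: 12.9
position: [0.513, -0.2732, 0.207]
tool_rot: [-3.141, 0.0, -0.068]
force: [0.2, 1.1, -0.3]
grip_width: 0.0154
finger_force: 40.7
clock: 13.4
position: [0.5121, -0.2738, 0.1807]
tool_rot: [-3.141, 0.002, -0.069]
force: [0.7, 0.8, -0.5]
grip_width: 0.0156
finger_force: 40.7
clock: 13.9
position: [0.5126, -0.2744, 0.1825]
tool_rot: [3.141, -0.0, -0.069]
force: [1.1, 0.2, -0.2]
grip_width: 0.0152
finger_force: 40.7
[ 0.51265602 -0.27435968  0.18249766] [ 3.14146274e+00 -3.26151808e-04 -6.90690001e-02]
[[197.33382158 185.48965836]
 [193.87731261 249.81944822]
 [192.99413389 266.26247121]]
```

View pics/s1.png

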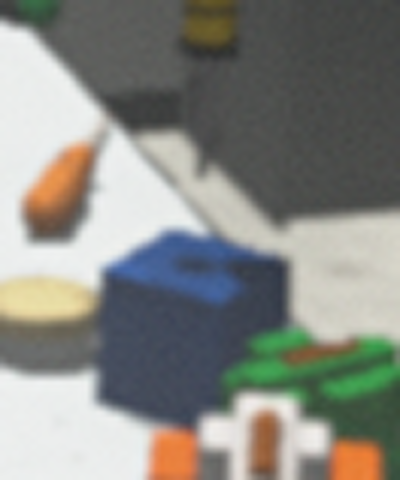

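The tip (204,175) lines up with the hole (about (197,263)) to within about 1 mm. Lowering.

```bash
python3 -m crank '{"travel":[[0,0,-1],[0,0,-2],[0,0,-3],[0,0,-4],[0,0,-5]],"turn":[[0,0,0],[0,0,0],[0,0,0],[0,0,0],[0,0,0]],"gripper":[1,1,1,1,1]}'
python3 -m crank '{"travel":[[0,0,-1],[0,0,-2],[0,0,-3],[0,0,-3.5],[0,0,-3.6]],"turn":[[0,0,0],[0,0,0],[0,0,0],[0,0,0],[0,0,0]],"gripper":[1,1,1,1,1]}'
python3 -m crank '{"travel":[[0,0,0],[0,0,0],[0,0,0],[0,0,0],[0,0,0]],"turn":[[0,0,0],[0,0,0],[0,0,0],[0,0,0],[0,0,0]],"gripper":[1,1,1,1,1]}'
```

```text
clock: 14.45
position: [0.5124, -0.2742, 0.1311]
tool_rot: [-3.141, 0.001, -0.069]
force: [-0.6, 0.7, -1.0]
grip_width: 0.0157
finger_force: 40.7
clock: 14.95
position: [0.5124, -0.2742, 0.0956]
tool_rot: [-3.141, 0.001, -0.069]
force: [0.5, 0.1, -0.2]
grip_width: 0.0152
finger_force: 40.7
clock: 15.45
position: [0.5127, -0.2743, 0.0965]
tool_rot: [3.142, -0.0, -0.069]
force: [0.2, 0.2, -0.1]
grip_width: 0.0156
finger_force: 40.7
```

```bash
python3 -m crank '{"travel":[[0,0,-0.1],[0,0,-0.2],[0,0,-0.2],[0,0,-0.2],[0,0,-0.2]],"turn":[[0,0,0],[0,0,0],[0,0,0],[0,0,0],[0,0,0]],"gripper":[1,1,1,1,1]}'
python3 -m crank '{"travel":[[0,0,0],[0,0,0],[0,0,0],[0,0,0],[0,0,0]],"turn":[[0,0,0],[0,0,0],[0,0,0],[0,0,0],[0,0,0]],"gripper":[0,0,0,0,0]}'
python3 -m crank '{"travel":[[0,0,0],[0,0,0],[0,0,0],[0,0,0],[0,0,0]],"turn":[[0,0,0],[0,0,0],[0,0,0],[0,0,0],[0,0,0]],"gripper":[0,0,0,0,0]}'
python3 -m crank '{"travel":[[0,0,3],[0,0,6],[0,0,9],[0,0,12],[0,0,13]],"turn":[[0,0,0],[0,0,0],[0,0,0],[0,0,0],[0,0,0]],"gripper":[0,0,0,0,0]}'
python3 -m crank '{"travel":[[0.5,4,0],[1.5,8.5,0],[2.5,13,0],[3.5,17.5,0],[4.5,20,0]],"turn":[[0,0,5],[0,0,11],[0,0,17],[0,0,23],[0,0,27.2]],"gripper":[0,0,0,0,0]}'
python3 -m crank '{"travel":[[0.5,1.5,0],[1.4,3.5,0],[2.1,4.5,0],[2.1,4.5,0],[2.1,4.5,0]],"turn":[[0,0,0],[0,0,0],[0,0,0],[0,0,0],[0,0,0]],"gripper":[0,0,0,0,0]}'
python3 - <<'E'
from h import *
s=grab('side');o=bot.observe();print(o['position'],o['tool_rot'])
im=cv2.resize(s['pixels'][140:280,200:350],(750,600*7//6-100),interpolation=cv2.INTER_CUBIC)
cv2.imwrite('pics/s2.png',im[:,:,::-1])
E
```

```text
clock: 15.95
position: [0.5126, -0.2743, 0.0943]
tool_rot: [3.142, -0.0, -0.069]
force: [-0.1, 0.4, 1.7]
grip_width: 0.0156
finger_force: 40.9
clock: 16.45
position: [0.5126, -0.2743, 0.0943]
tool_rot: [-3.142, 0.0, -0.069]
force: [-0.1, -0.2, 0.6]
grip_width: 0.0849
finger_force: 0.0
clock: 16.95
position: [0.5126, -0.2743, 0.0943]
tool_rot: [-3.142, 0.0, -0.069]
force: [0.3, 0.5, -0.1]
grip_width: 0.0855
finger_force: 0.0
clock: 17.45
position: [0.5135, -0.2748, 0.2273]
tool_rot: [3.14, -0.004, -0.069]
force: [-0.4, 0.1, -0.3]
grip_width: 0.0856
finger_force: 0.0
clock: 17.95
position: [0.5577, -0.0703, 0.2241]
tool_rot: [-3.14, -0.0, 0.413]
force: [0.7, -0.6, -0.8]
grip_width: 0.0853
finger_force: 0.0
clock: 18.45
position: [0.5783, -0.0305, 0.224]
tool_rot: [3.141, 0.001, 0.404]
force: [-0.8, -1.1, -0.4]
grip_width: 0.0855
finger_force: 0.0
[ 0.57818564 -0.03072365  0.22408514] [3.14129095e+00 7.72999528e-04 4.03648112e-01]
```

View pics/s2.png

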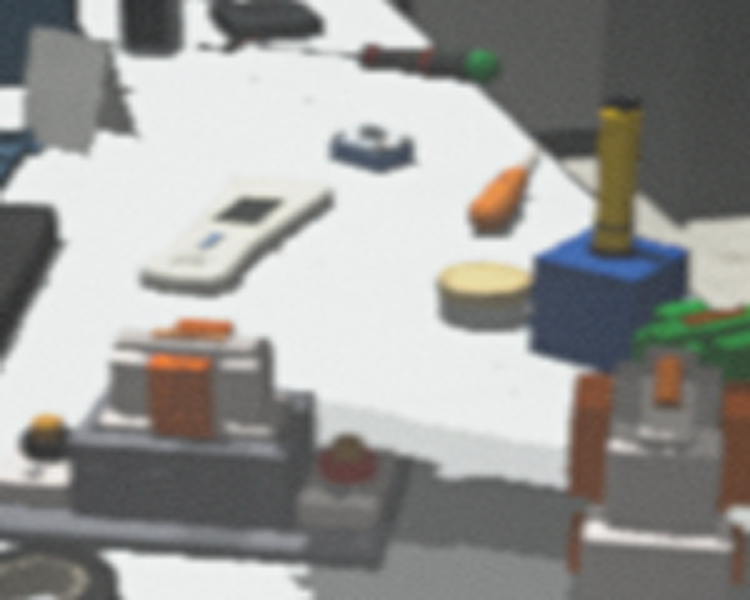

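The tester is fully seated and upright in the stand (at (620,180) in the crop). The base, carrier and jar haven't moved. Descending over the catches.

```bash
python3 -m crank '{"travel":[[0,0.1,-3],[0,0.15,-6],[0,0.15,-9],[0,0.15,-12],[0,0.15,-14]],"turn":[[0,0,0.2],[0,0,0.2],[0,0,0.2],[0,0,0.2],[0,0,0.2]],"gripper":[0,0,0,0,0]}'
python3 -m crank '{"travel":[[0,0,-1],[0,0,-2],[0,0,-2.4],[0,0,-2.4],[0,0,-2.4]],"turn":[[0,0,0],[0,0,0],[0,0,0],[0,0,0],[0,0,0]],"gripper":[0,0,0,0,0]}'
python3 -m crank '{"travel":[[0,0,0],[0,0,0],[0,0,0],[0,0,0],[0,0,0]],"turn":[[0,0,0],[0,0,0],[0,0,0],[0,0,0],[0,0,0]],"gripper":[1,1,1,1,1]}' 40
python3 -m crank '{"travel":[[0,0,0],[0,0,0],[0,0,0],[0,0,0],[0,0,0]],"turn":[[0,0,0],[0,0,0],[0,0,0],[0,0,0],[0,0,0]],"gripper":[1,1,1,1,1]}'
```

```text
clock: 19.0
position: [0.5775, -0.0292, 0.0824]
tool_rot: [-3.141, 0.002, 0.407]
force: [0.8, 0.1, -0.7]
grip_width: 0.0855
finger_force: 0.0
clock: 19.5
position: [0.579, -0.0279, 0.061]
tool_rot: [3.141, -0.001, 0.409]
force: [0.2, -0.1, -0.1]
grip_width: 0.0854
finger_force: 0.0
clock: 20.0
position: [0.5793, -0.0283, 0.0615]
tool_rot: [3.14, -0.001, 0.409]
force: [-2.7, -3.0, 17.9]
grip_width: 0.0362
finger_force: 38.1
clock: 20.5
position: [0.5793, -0.0283, 0.0615]
tool_rot: [3.14, -0.001, 0.409]
force: [-2.2, -2.2, 17.9]
grip_width: 0.036
finger_force: 38.1
```

```bash
python3 -m crank '{"travel":[[0,0,0.2],[0,0,0.4],[0,0,0.6],[0,0,0.6],[0,0,0.6]],"turn":[[0,0,0],[0,0,0],[0,0,0],[0,0,0],[0,0,0]],"gripper":[1,1,1,1,1]}'
python3 - <<'E'
from h import *
s=grab('side');o=bot.observe();print(o['position'],o['force'],o['moment'],o['grip_width'],o['finger_force'])
im=cv2.resize(s['pixels'][190:280,195:295],(660,594),interpolation=cv2.INTER_CUBIC)
cv2.imwrite('pics/p1.png',im[:,:,::-1])
h=cv2.cvtColor(s['pixels'],cv2.COLOR_RGB2HSV);m=cv2.inRange(h,(0,110,40),(20,255,255));m[:190]=0;m[275:]=0;m[:,:195]=0;m[:,262:]=0
N,l,st,c=cv2.connectedComponentsWithStats(m);print(st[1:],c[1:].round(1))
E
```

```text
clock: 21.0
position: [0.5785, -0.0277, 0.0662]
tool_rot: [-3.141, 0.0, 0.409]
force: [-0.2, -0.9, -2.3]
grip_width: 0.0353
finger_force: 40.3
[ 0.57849056 -0.02771937  0.06615184] [ 0.36624244  0.65060991 -2.51314703] [-0.00504449  0.01061101 -0.03552449] 0.035756328005478795 40.2657276391983
[[242 215   3   3   8]
 [207 237   5   4  17]
 [232 236  10   5  38]] [[243.1 215.9]
 [208.9 238.6]
 [236.9 237.9]]
```

Wrist force about -2.4 N, which matches the carrier's weight, so the catches are unhooked. Lifting straight up.

```bash
python3 -m crank '{"travel":[[0,0,0.8],[0,0,1.6],[0,0,2.4],[0,0,3.2],[0,0,4]],"turn":[[0,0,0],[0,0,0],[0,0,0],[0,0,0],[0,0,0]],"gripper":[1,1,1,1,1]}'
python3 -m crank '{"travel":[[0,0,1],[0,0,2],[0,0,3],[0,0,4],[0,0,5]],"turn":[[0,0,0],[0,0,0],[0,0,0],[0,0,0],[0,0,0]],"gripper":[1,1,1,1,1]}'
python3 -m crank '{"travel":[[0,0,1],[0,0,2],[0,0,3],[0,0,3.8],[0,0,4.2]],"turn":[[0,0,0],[0,0,0],[0,0,0],[0,0,0],[0,0,0]],"gripper":[1,1,1,1,1]}'
python3 -m crank '{"travel":[[0,0,0],[0,0,0],[0,0,0],[0,0,0],[0,0,0]],"turn":[[0,0,0],[0,0,0],[0,0,0],[0,0,0],[0,0,0]],"gripper":[1,1,1,1,1]}'
python3 - <<'E'
from h import *
s=grab('side')
im=cv2.resize(s['pixels'][130:280,195:355],(640,600),interpolation=cv2.INTER_CUBIC)
cv2.imwrite('pics/f1.png',im[:,:,::-1])
E
```

```text
clock: 21.55
position: [0.5787, -0.0278, 0.1073]
tool_rot: [3.141, -0.0, 0.409]
force: [-0.2, 0.4, -1.4]
grip_width: 0.0354
finger_force: 40.6
clock: 22.05
position: [0.5786, -0.0278, 0.1572]
tool_rot: [3.142, -0.0, 0.409]
force: [1.4, 0.3, -3.1]
grip_width: 0.0356
finger_force: 40.6
clock: 22.55
position: [0.5788, -0.0278, 0.1992]
tool_rot: [3.141, -0.001, 0.409]
force: [0.2, 0.2, -3.1]
grip_width: 0.0352
finger_force: 40.6
clock: 23.05
position: [0.5785, -0.0278, 0.198]
tool_rot: [-3.141, 0.0, 0.409]
force: [-0.2, -0.3, -2.2]
grip_width: 0.0353
finger_force: 40.6
```

View pics/f1.png

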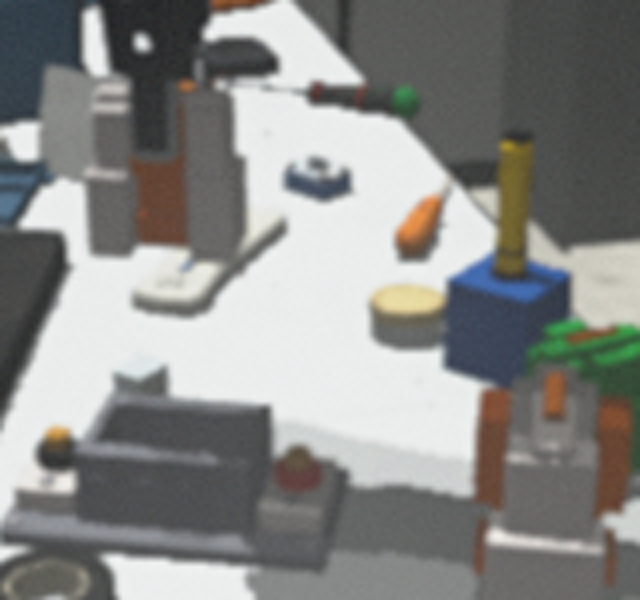

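The carrier is upright in the fingers (165,165), well above the empty base, and the tester is seated in its stand. Wrist force and position are steady, so I'm handing in.

```bash
python3 -c "
from workcell import bot
o=bot.observe();print(o['clock'],o['position'],o['finger_force']);print(bot.job_done())"
```

```text
23.1 [ 0.57851055 -0.02779501  0.19811003] 40.64720392227173
the job is handed in; nothing more can be done
None
```

I handed the job in at 23.1 s: the tester touched red, then black, and is back in its stand, and the arm is holding the carrier upright about 10 cm above the base rim with the catches pinched; the judge returned no verdict.

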